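Tap the gib key tight in the hub of the bench winder

ROBOT

A 6-joint arm with a two-finger parallel gripper is mounted at the origin on the work surface; the furniture and walls round the work are solid. World frame = base frame: x ahead of the robot, y to its left, z up, the work surface at z = 0. Lengths are in m, angles in rad, forces in N, time in s.
With the tool pointing down it reaches from about 0.3 to 0.775 m from the base axis. Payload 14.6 kg.
Tool frame: the origin (TCP) lies at the centre of the arm's flange, where the gripper is bolted on; the fingertips stand 199 mm ahead of it and the grasp point (between the pads) lies 180 mm ahead of it; z points along the fingers, y is the line along which they close (so a half turn about z gives the same grasp; the last joint's range is limited). The gripper opens to 94 mm and grips with 3 to 60 N. Pads are 16 mm wide; open, the fingers measure 119 mm over their backs; the gripper's body (75 mm by 177 mm) begins 78 mm behind the grasp point.
Start: joints at [1.216, 0.3, 1.521, -0, 1.321, -0.067], TCP at [0.156, 0.527, 0.405] pointing down, gripper open.
Joint ranges: [-3.03, 3.03], [-0.79, 2.21], [0.23, 2.52], [-1.04, 4.18], [0, 3.07], [-2.55, 2.55]. Speed limits (rad/s): [2.22, 2.22, 2.57, 3.14, 3.14, 3.14].

INTERFACE

Orientations are given as [roll, pitch, yaw] about the fixed x, y, z axes, in that order (R = Rz(yaw) Ry(pitch) Rx(roll)).
In Python, from station import ctrl gives the robot as it stands. The module is installed in compiled form; this text tells all that it offers.
- The arm moves only by the tool servo_tool, never from a script. Its argument "motion" is a list of rows, each a list of 5 numbers: the closure, from 0 (fully open) to 1 (shut), then the shift along the world's x, y, z in cm, then the turn about the world's z in degrees. A call has 1 to 20 rows; each row is the pose to reach, as a shift and turn from the pose commanded when the call began; what a row does not reach only later rows make up. A row lasts 1/8 s, in which the tool goes at most 62.5 mm and 10.7 degrees, less where a joint would pass 70% of its speed; a pose out of reach is approached as far as the arm can. A call with a gripper value outside its range is refused whole. The fingers move at their own pace and stop on an object; "squeeze" is the grip in N (left out, the last holds). Time passes only in rows, so rows that repeat a pose let the fingers close. It gives the time, the measured TCP pose, the force, the opening and the grip force at its end, in the units of the state.
- ctrl.get_obs(): the state, without advancing time (a new reading comes with each control period).
- ctrl.camera(name): name is "side" or "top" or "wrist"; returns a dict with "image" (480x640x3 uint8, red, green, blue), "fx", "fy", "cx", "cy" (pixels), "camera_from_world" (4x4, takes a point from world to camera coordinates); the wrist camera has in their place "hand_eye" (4x4, takes a point from camera to tool coordinates, whose origin is the TCP and whose axes are the flange's). Camera axes: x right, y up, looking along -z (the intrinsics and any distortion apply to the point x, -y, -z); pixel columns grow to the right and rows downward; lengths in m; the calibration is good to about 2 mm. A picture is of the moment at which its call begins: read the wrist's pose just before it. There is no depth.
- ctrl.hand_in(): hands the job in; it is judged then, once.
The state is a dict: "time_s": time; "qpos": joint angles; "joint_vel": joint speeds; "tau": joint torques, N m; "ee_pos": TCP position; "eef_rot": TCP orientation; "force": force on the tool from outside, world axes, zero at the start; "moment": the same for the moment, N m; "grip_width": finger opening in m; "grip_force": force on a finger pad.
Only numpy, scipy, OpenCV 4.12 (cv2) and the standard library are available. Lean on these libraries where they do the work, as an engineer would, in place of code of your own. Each camera call takes 0.05 s, during which the arm holds its last target. There are 200 camera calls.

TASK

Take the steel gib key out of its orange holder and stand it, thin end down and flat side to the shaft, in the keyway between the shaft and the aluminium hub, so far in that it stands there by itself, and let go of it. Then, with the fingers off its sides, tap or press it down from above on its brass head until it is tight, which is when it takes a firm push of about 15 N to move it further; never drive it with more than 25 N, and leave it standing in the keyway. Do not knock over or push aside the things around.

Things in the scene. Friction and masses are not known exactly. Their poses are not given: they have to be found in the camera images.
- key: Upright steel wedge with a brass head, 88 mm long, 17 mm wide, 70 g. Origin: on the flat face, middle of the thin (lower) end. z up to the head, y across the width (parallel sides, grip there), +x from the flat to the tapered face. Thickness along x from the flat face: 5 mm at the thin end, 1 mm more per 8 mm up, 14 mm at z = 72 mm. Head: x = 0 to 21 mm, z = 72 to 88 mm.
- key_head (a point): Middle of the top of the key's brass head, x = 10.5 mm, z = 88 mm in the key's frame; axes as the key's. The best place to push is 4 mm from here towards the flat side (x = 6 mm in the key's frame).
- holder: Orange block 45 mm high on a black foot 90 x 70 mm, fixed to the table, with a tapered slot in which the key stands 30 mm deep, wedged lightly by its own weight; it lifts straight out. Origin on the table under the key's flat face; axes as the key's at the start.
- hub: Round aluminium hub, 76 mm across, top 70 mm above the table, on a grey plate 130 x 130 mm, all fixed. Origin on the table at the hub's axis, z up, +x from the shaft to the keyway. A dark steel shaft, 25 mm across, stands fixed in it and rises 16 mm above the hub's top; it has an upright flat face towards +x.
- keyway (a point): Middle of the keyway's mouth, 70 mm above the table; axes as the hub's. An upright slot 21 mm wide (y), 56 mm deep. The shaft's flat bounds it 5.0 mm to -x of here, but 1.4 mm more or less from time to time, which cannot be read: the key gets tight with its thin end 28 to 52 mm below the mouth. The key goes in with its flat face to the shaft, its +x along the hub's +x.
- wall_edge (a point): Upper edge of the keyway's outer wall, 4.9 mm to +x of the keyway's middle; axes as the hub's. From here the wall leans 1:8 towards the shaft downward, to match the key's tapered face. Key and keyway are oiled; once the key is wedged, the push needed rises by about 5 N per mm of travel. A push of about 15 N leaves it tight (it presses on hub and shaft twice as hard), over 25 N is too much.
- brown_tape: Bystander: roll of brown tape, 110 mm across, 48 mm high, lying flat. Origin under its centre.
- dark_vial: Bystander: brown vial with a black cap, 30 mm across, 62 mm high, standing. Origin under its centre.
- cup: Bystander: small steel cup, 36 mm across, 41 mm high. Origin under its centre.
Mind the look-alikes: they are no part of the job. Several things have the shape of the key; the one meant has the colours described above.

How it is judged:
By the outcome, as a careful person would: the job done as asked, in the order asked, and still so for the second after the job is handed in, with the robot touching nothing.
It also fails if it takes over 54 s, if anything falls off the work surface, if the arm or the gripper's body presses on something with over 40 N, if the wrist force passes 120 N, or if a joint passes its speed limit or range.

## Working session

There is one attempt and no reset: what is moved stays moved. The work goes in short steps, Python scripts to look and compute and a tool call to move; the robot and the scene stay as the last step left them, time stands still between calls to the robot, and variables do not carry over. Pictures are saved under pics/ and viewed, at most 10 in all, crops included, and the job is handed in when it is done.

Besides the shell and the picture viewer there is one more tool, called after ">>>" as name(argument=value, ...), one argument or row to a line, values as JSON. servo_tool: Moves the arm, as the interface text tells. Its arguments: {"type":"object","properties":{"motion":{"type":"array","items":{"type":"array","items":{"type":"number"}}},"squeeze":{"type":"number"}},"required":["motion"]}

```bash
mkdir -p pics; cat > h.py <<'E'
import numpy as np, cv2
from station import ctrl
def shot(n,tag):
    o=ctrl.get_obs(); c=ctrl.camera(n); cv2.imwrite(f'pics/{tag}.png',c['image'][:,:,::-1]); c['obs']=o
    np.save(f'pics/{tag}.npy',c,allow_pickle=True); return c
E
python3 - <<'E'
from h import *
for n in('top','side','wrist'):
    c=shot(n,n+'0'); print(n,c.keys(),c['fx'],c['fy'],c['cx'],c['cy'],np.round(c.get('camera_from_world',c.get('hand_eye')),4).tolist())
print(ctrl.get_obs())
E
```

```text
top dict_keys(['image', 'fx', 'fy', 'cx', 'cy', 'camera_from_world', 'obs']) 443.85812410571094 443.85812410571094 322.3513051130039 234.58143672352102 [[-0.0243, -0.9997, 0.0035, 0.1418], [0.9913, -0.0236, 0.1292, -0.4644], [-0.1291, 0.0067, 0.9916, -1.1288], [0.0, 0.0, 0.0, 1.0]]
side dict_keys(['image', 'fx', 'fy', 'cx', 'cy', 'camera_from_world', 'obs']) 610.6409607373273 610.6409607373273 329.50302290627707 248.8027651151533 [[0.9685, -0.248, -0.0225, -0.4237], [0.1557, 0.5324, 0.832, -0.1988], [-0.1944, -0.8093, 0.5543, -1.2797], [0.0, 0.0, 0.0, 1.0]]
wrist dict_keys(['image', 'fx', 'fy', 'cx', 'cy', 'hand_eye', 'obs']) 390.1349855064538 390.1349855064538 325.7916579114619 240.03612196959278 [[-0.0007, 0.9689, 0.2475, 0.0722], [1.0, 0.0002, 0.0018, 0.0], [0.0016, 0.2475, -0.9689, 0.0201], [0.0, 0.0, 0.0, 1.0]]
{'time_s': 0.15, 'qpos': array([ 1.21637098e+00,  3.00323428e-01,  1.52140062e+00,  3.73183009e-05,
        1.32072399e+00, -6.66011455e-02]), 'joint_vel': array([ 0.00021421, -0.00199373, -0.00139319,  0.00028178, -0.00111239,
        0.00168263]), 'tau': array([ 1.10203549e-03, -5.31961656e+01, -3.52816951e+01,  7.08642416e-02,
        2.36512214e-02, -8.49090679e-05]), 'ee_pos': array([0.1561202 , 0.52735489, 0.40424361]), 'eef_rot': array([-3.14074158e+00, -9.29966108e-05,  2.85375917e+00]), 'force': array([0.56485981, 0.38398924, 0.37832518]), 'moment': array([-0.06927158,  0.00291438, -0.01526671]), 'grip_force': 0.0, 'grip_width': 0.09404624069091053}
```

View pics/top0.png

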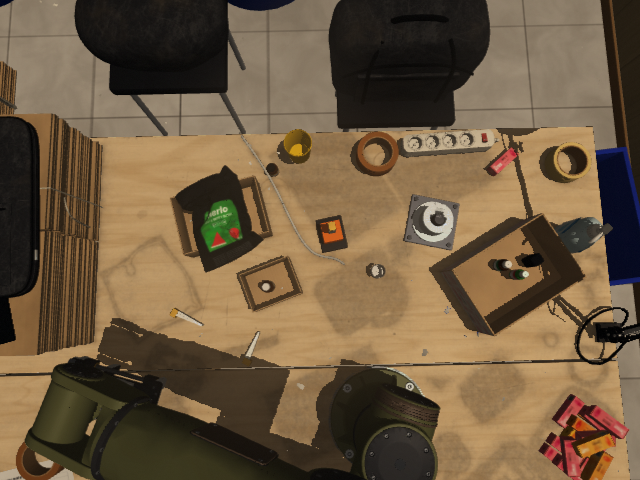

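View pics/side0.png

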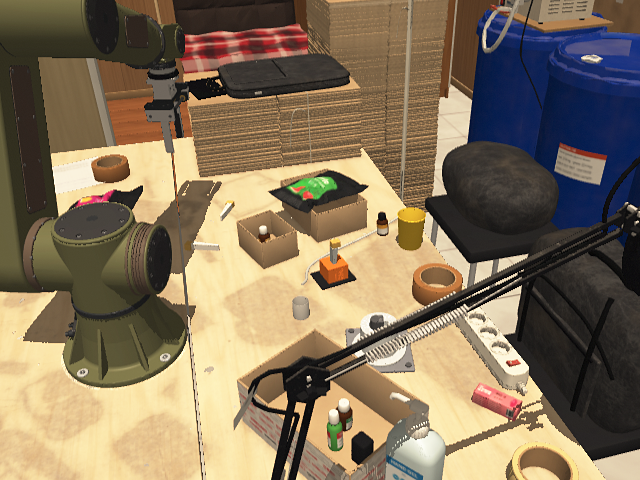

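The top view shows the holder with the key at about (331,232), the hub at (435,220), the cup at (375,270), and the tape at (377,153). The side view shows the key standing at (335,258) and the hub at (380,335). I'll work out rough positions next, then look with the wrist camera.

```bash
cat >> h.py <<'E'
def KT(c):
    K=np.array([[c['fx'],0,c['cx']],[0,c['fy'],c['cy']],[0,0,1.]])
    if 'camera_from_world' in c: W=np.linalg.inv(c['camera_from_world'])
    else:
        from scipy.spatial.transform import Rotation as R
        T=np.eye(4); T[:3,:3]=R.from_euler('xyz',c['obs']['eef_rot']).as_matrix(); T[:3,3]=c['obs']['ee_pos']; W=T@c['hand_eye']
    return K,W
def ray(c,uv):
    K,W=KT(c); d=np.linalg.inv(K)@[*uv,1]; d=W[:3,:3]@(d*[1,-1,-1]); return W[:3,3],d
def onz(c,uv,z):
    o,d=ray(c,uv); return o+d*(z-o[2])/d[2]
def proj(c,p):
    K,W=KT(c); q=np.linalg.inv(W)@[*p,1]; q=K@(q[:3]*[1,-1,-1]); return q[:2]/q[2]
def load(t): return np.load(f'pics/{t}.npy',allow_pickle=True).item()
E
python3 - <<'E'
from h import *
c=load('top0')
for n,uv,z in(('holder',(331,232),.045),('hub',(435,221),.07),('cup',(375,270),.04),('tape',(377,153),.05),('box1',(270,283),.05),('bigbox corner',(545,215),.1),('bbox',(432,268),.1),('vial',(272,170),.06)): print(n,onz(c,uv,z).round(3))
im=cv2.imread('pics/top0.png')
cv2.imwrite('pics/c1.png',cv2.resize(im[180:290,300:470],None,fx=4.7,fy=4.7,interpolation=cv2.INTER_CUBIC))
E
```

```text
holder [0.472 0.108 0.045]
hub [ 0.49  -0.155  0.07 ]
cup [ 0.372 -0.002  0.04 ]
tape [ 0.678 -0.018  0.05 ]
box1 [0.345 0.266 0.05 ]
bigbox corner [ 0.494 -0.42   0.1  ]
bbox [ 0.37  -0.133  0.1  ]
vial [0.636 0.257 0.06 ]
```

View pics/c1.png

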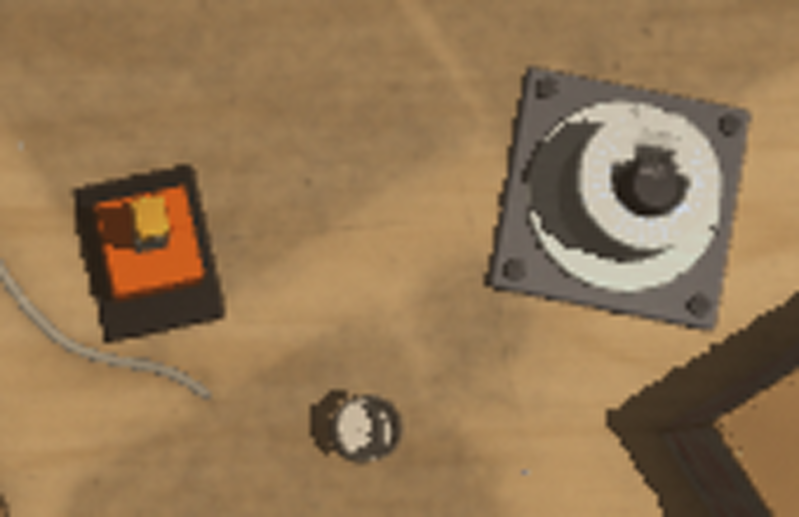

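The crop shows the key's brass head at crop (150,220), with the grey flat face on the robot side, so its +x points away from the robot at a yaw of about +10°. The keyway is the dark notch at (655,158), above the shaft at (650,188), so the hub yaw is about −10°. I'll move over the holder for a wrist view.

>>> servo_tool(
  motion=[
    [0,29.4,-41.9,0,27],
    [0,29.4,-41.9,0,27],
    [0,29.4,-41.9,0,27],
    [0,29.4,-41.9,0,27],
    [0,29.4,-41.9,0,27],
    [0,29.4,-41.9,0,27],
    [0,29.4,-41.9,0,27],
    [0,29.4,-41.9,0,27],
    [0,29.4,-41.9,0,27],
    [0,29.4,-41.9,0,27],
    [0,29.4,-41.9,0,27],
    [0,29.4,-41.9,0,27],
  ],
)

```text
time_s: 1.65
ee_pos: [0.4497, 0.1092, 0.4047]
eef_rot: [3.142, 0.0, -2.957]
force: [0.4, -0.4, -0.1]
grip_width: 0.0942
grip_force: 0.0
```

```bash
python3 - <<'E'
from h import *
c=shot('wrist','w1'); print(c['obs']['ee_pos'],c['obs']['eef_rot'],c['obs']['time_s'])
E
```

```text
[0.44965648 0.10923366 0.40471984] [ 3.14155975e+00  7.66370490e-05 -2.95671885e+00] 1.65
```

View pics/w1.png

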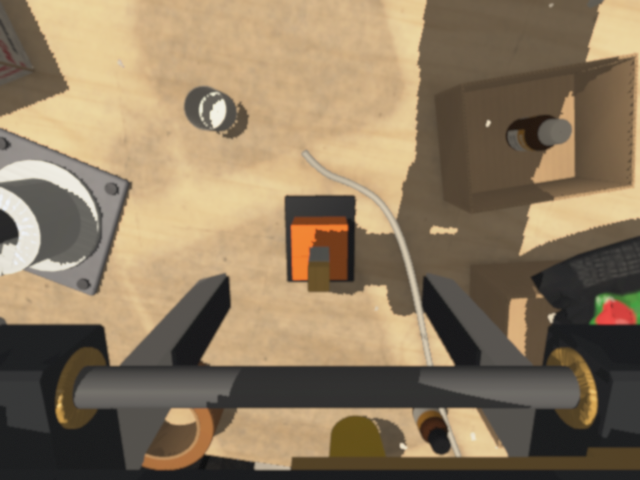

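The holder block is at (320,248). The key head is at (319,277), with its grey flat face at (319,253) towards the robot, and the tool yaw looks aligned. I'll zoom in and segment.

```bash
python3 - <<'E'
from h import *
c=load('w1'); im=c['image'].copy(); h=cv2.cvtColor(im,cv2.COLOR_RGB2HSV)
print(h[238:298:3,319].tolist()); print(h[280,300:340:2].tolist())
m=cv2.inRange(h,(3,170,60),(15,255,255)); k=cv2.findContours(m,0,2)[0]; k=max(k,key=cv2.contourArea); print(cv2.minAreaRect(k),cv2.boundingRect(k))
cv2.imwrite('pics/c2.png',cv2.resize(im[185:305,265:375,::-1],None,fx=5,fy=5,interpolation=cv2.INTER_NEAREST))
E
```

```text
[[11, 195, 114], [11, 195, 114], [11, 190, 113], [11, 70, 88], [25, 20, 77], [24, 17, 77], [24, 17, 77], [23, 26, 80], [19, 126, 91], [19, 148, 93], [19, 147, 104], [19, 148, 105], [19, 148, 105], [19, 148, 105], [19, 147, 104], [19, 148, 105], [19, 151, 105], [19, 148, 105], [18, 95, 174], [17, 89, 209]]
[[10, 165, 147], [10, 162, 140], [10, 162, 140], [11, 160, 132], [17, 151, 105], [19, 149, 103], [19, 150, 104], [19, 149, 103], [19, 148, 102], [19, 150, 104], [19, 148, 105], [19, 148, 105], [19, 148, 105], [19, 150, 104], [19, 149, 96], [14, 135, 70], [10, 134, 63], [10, 134, 63], [10, 130, 63], [10, 130, 63]]
((319.5, 248.5), (63.0, 57.0), 90.0) (291, 217, 58, 64)
```

View pics/c2.png

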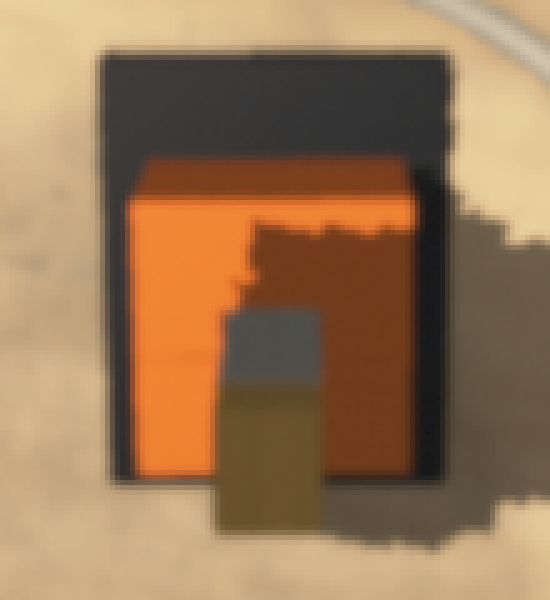

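The crop shows the top of the block spanning crop (128–415, 200–475). The head top spans about (216–323, 409–533), and the grey flat face lies above it.

```bash
python3 - <<'E'
from h import *
c=load('w1'); f=lambda u,v:(u/5+265-.4,v/5+185-.4)
P=[onz(c,f(*p),.045) for p in((128,198),(417,198),(135,477),(412,477))]
for a,b in((0,2),(1,3)): d=P[b]-P[a]; print('edge yaw',np.degrees(np.arctan2(d[1],d[0])),np.linalg.norm(d))
d=P[0]-P[1]; print('front yaw',np.degrees(np.arctan2(d[1],d[0]))-90,np.linalg.norm(d))
H=[onz(c,f(*p),.103) for p in((216,409),(323,409),(216,533),(323,533))]
print(np.round(H,4), 'centre',np.mean(H,0), np.linalg.norm(H[0]-H[1]),np.linalg.norm(H[0]-H[2]))
F=[onz(c,f(*p),.045) for p in((222,382),(322,382),(222,309),(322,309))]; print('flat foot at z45',np.round((F[2]+F[3])/2,4))
print('tool yaw',np.degrees(c['obs']['eef_rot'][2])+180)
E
```

```text
edge yaw 10.671622644364385 0.05257385346922076
edge yaw 10.354085727832276 0.05256279054160489
front yaw -169.42821277317205 0.051391995535561986
[[0.4721 0.0994 0.103 ]
 [0.4691 0.1153 0.103 ]
 [0.4918 0.1028 0.103 ]
 [0.4888 0.1191 0.103 ]] centre [0.48044511 0.10915277 0.103     ] 0.01622028398186517 0.02006953596296564
flat foot at z45 [0.4708 0.1067 0.045 ]
tool yaw 10.592488420294274
```

>>> servo_tool(
  motion=[
    [0,3.1,0,0,0],
    [0,3.1,0,-6,0],
    [0,3.1,0,-12,0],
    [0,3.1,0,-14,0],
    [0,3.1,0,-14,0],
    [0,3.1,0,-14,0],
  ],
)

```text
time_s: 2.45
ee_pos: [0.4813, 0.1087, 0.2659]
eef_rot: [-3.142, 0.002, -2.958]
force: [-0.3, -0.3, 0.0]
grip_width: 0.094
grip_force: 0.0
```

>>> servo_tool(
  motion=[
    [1,0,0,0,0],
    [1,0,0,0,0],
    [1,0,0,0,0],
    [1,0,0,0,0],
    [1,0,0,0,0],
    [1,0,0,0,0],
  ],
  squeeze=20,
)

```text
time_s: 3.2
ee_pos: [0.4811, 0.1083, 0.2646]
eef_rot: [-3.142, -0.0, -2.958]
force: [-1.0, 1.2, 0.5]
grip_width: 0.0374
grip_force: 0.0
```

>>> servo_tool(
  motion=[
    [1,0,0,0,0],
    [1,0,0,0,0],
    [1,0,0,0,0],
    [1,0,0,0,0],
    [1,0,0,0,0],
  ],
)

```text
time_s: 3.82
ee_pos: [0.4811, 0.1084, 0.2646]
eef_rot: [3.142, 0.0, -2.958]
force: [0.4, 0.3, -1.6]
grip_width: 0.0171
grip_force: 20.0
```

>>> servo_tool(
  motion=[
    [1,0,0,2,0],
    [1,0,0,4,0],
    [1,0,0,9,0],
    [1,0,0,14,0],
    [1,-1,-5,14,-5],
    [1,-2,-11,14,-10],
    [1,-2.6,-17,14,-15],
    [1,-2.6,-22,14,-21],
    [1,-2.6,-25.9,14,-21],
    [1,-2.6,-25.9,14,-21],
    [1,-2.6,-25.9,14,-21],
    [1,-2.6,-25.9,14,-21],
  ],
)

```text
time_s: 5.32
ee_pos: [0.4552, -0.1497, 0.4047]
eef_rot: [3.142, -0.0, 2.96]
force: [-0.2, -0.5, -0.4]
grip_width: 0.0166
grip_force: 20.0
```

```bash
python3 - <<'E'
from h import *
c=shot('wrist','w2'); print(c['obs']['ee_pos'],c['obs']['eef_rot'],c['obs']['grip_width'])
E
```

```text
[ 0.45518513 -0.14973019  0.40468589] [ 3.14156466e+00 -1.47306138e-06  2.95980078e+00] 0.01663607705464499
```

View pics/w2.png

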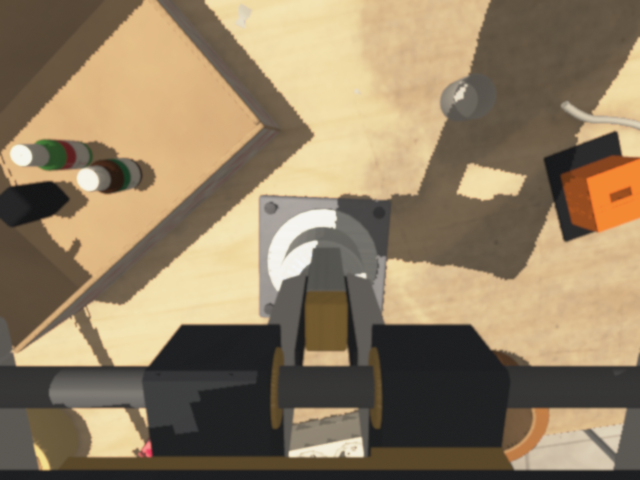

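The key in the hand hides the keyway: the plate's corners are at (262,200) and (388,200). I'll move forward so the camera is straight over the hub.

>>> servo_tool(
  motion=[
    [1,5,-0.9,0,0],
    [1,10,-1.8,0,0],
    [1,10,-1.8,0,0],
    [1,10,-1.8,0,0],
    [1,10,-1.8,0,0],
  ],
)

```text
time_s: 6.0
ee_pos: [0.5544, -0.1682, 0.4053]
eef_rot: [-3.141, 0.001, 2.959]
force: [-0.1, -0.6, -0.3]
grip_width: 0.0167
grip_force: 20.0
```

```bash
python3 - <<'E'
from h import *
c=shot('wrist','w3'); print(c['obs']['ee_pos'],c['obs']['eef_rot'])
im=c['image']; out=cv2.resize(im[90:240,225:425,::-1],None,fx=4,fy=4,interpolation=cv2.INTER_CUBIC)
cv2.imwrite('pics/c3.png',out)
E
```

```text
[ 0.55439754 -0.16822718  0.40525388] [-3.14144130e+00  6.64071318e-04  2.95875955e+00]
```

View pics/c3.png

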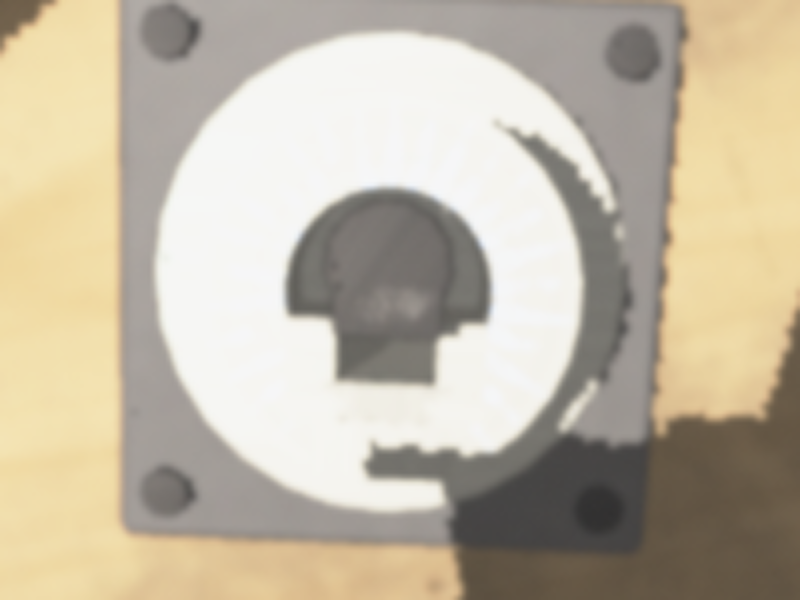

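The crop shows the keyway as the dark rectangle at crop (337–437, 338–382), below the shaft top centred at (390,262) with radius 62. The wall edge is at v≈382. I'll refine the edges and compute the target.

```bash
python3 - <<'E'
from h import *
c=load('w3'); g=cv2.cvtColor(c['image'],cv2.COLOR_RGB2GRAY).astype(float)
for u in(312,316,320,324,328,331): print(u,g[160:192,u].astype(int).tolist())
for v in(178,181,183): print(v,g[v,302:342].astype(int).tolist())
f=lambda u,v:(u/4+225-.375,v/4+90-.375)
A,B=[onz(c,f(*p),.01) for p in((128,530),(640,551))]; d=A-B; print('plate bottom yaw',np.degrees(np.arctan2(d[1],d[0]))-90,np.linalg.norm(d))
A,B=[onz(c,f(*p),.01) for p in((120,20),(125,520))]; d=B-A; print('left yaw',np.degrees(np.arctan2(d[1],d[0])))
A,B=[onz(c,f(*p),.01) for p in((683,10),(640,545))]; d=B-A; print('right yaw',np.degrees(np.arctan2(d[1],d[0])))
s=onz(c,f(390,262),.086); print('shaft c',s, 'tool yaw',np.degrees(c['obs']['eef_rot'][2])-180)
E
```

```text
312 [121, 119, 118, 116, 116, 115, 115, 116, 115, 114, 114, 114, 111, 103, 99, 100, 102, 102, 102, 101, 102, 104, 110, 119, 144, 191, 227, 238, 240, 241, 241, 240]
316 [114, 114, 115, 116, 120, 123, 123, 124, 126, 123, 118, 113, 110, 104, 99, 100, 101, 101, 102, 105, 112, 118, 121, 122, 137, 175, 217, 233, 237, 238, 238, 238]
320 [117, 122, 128, 133, 135, 135, 135, 134, 133, 130, 122, 115, 111, 105, 101, 101, 103, 109, 116, 119, 121, 121, 121, 120, 128, 162, 210, 232, 237, 238, 238, 238]
324 [115, 117, 124, 129, 131, 135, 136, 131, 124, 119, 115, 111, 109, 107, 108, 114, 120, 121, 121, 121, 121, 121, 121, 121, 129, 161, 209, 231, 236, 237, 237, 237]
328 [114, 118, 125, 134, 140, 144, 147, 148, 143, 131, 119, 112, 109, 107, 107, 113, 119, 121, 122, 121, 122, 122, 122, 122, 124, 151, 204, 232, 238, 239, 239, 239]
331 [111, 112, 117, 123, 129, 131, 129, 123, 117, 112, 110, 109, 108, 107, 108, 114, 119, 122, 123, 122, 122, 122, 122, 121, 122, 143, 190, 225, 235, 238, 240, 241]
178 [244, 244, 244, 244, 244, 239, 213, 149, 111, 102, 102, 102, 102, 101, 102, 104, 108, 112, 116, 119, 121, 121, 121, 121, 121, 122, 122, 122, 122, 123, 128, 154, 205, 234, 242, 243, 243, 243, 243, 243]
181 [245, 245, 245, 245, 244, 240, 213, 150, 111, 103, 104, 106, 111, 115, 118, 119, 120, 121, 121, 121, 120, 121, 121, 121, 121, 121, 122, 122, 122, 122, 128, 161, 215, 237, 242, 243, 243, 243, 243, 243]
183 [245, 245, 245, 244, 244, 239, 208, 145, 116, 115, 119, 121, 122, 123, 122, 121, 120, 120, 120, 121, 122, 122, 121, 121, 121, 121, 122, 121, 122, 121, 126, 159, 214, 238, 242, 243, 243, 243, 243, 243]
plate bottom yaw -192.8924248032323 0.12587061333147184
left yaw -12.497112332659253
right yaw -12.871999315925901
shaft c [ 0.49349517 -0.16021016  0.086     ] tool yaw -10.475564912944833
```

```bash
python3 - <<'E'
from h import *
c=load('w3'); y=np.radians(-12.7); X=np.array([np.cos(y),np.sin(y),0]); Y=np.array([-X[1],X[0],0])
w=onz(c,(321.0,185.3),.07); l=onz(c,(308.55,181),.07); r=onz(c,(333.5,181),.07); print('wall',w,'width',np.linalg.norm(l-r))
fl=onz(c,(321,172.7),.086); print('flat',fl,'gap',(w-fl)@X)
kw=w-.0049*X; print('keyway',kw)
s=onz(c,(322.1,155.1),.086); print('shaft rel kw', (s-kw)@X,(s-kw)@Y)
for f in(-2,-2.5): t=kw+X*(f+10.5)/1000; print(f,t,'shift cm',100*(t-c['obs']['ee_pos'])[:2])
# cross-check in top image with wall/keyway
t=load('top0'); print('kw in top',proj(t,kw),proj(t,w),'key head centre',proj(t,[.4804,.1092,.103]))
E
```

```text
wall [ 0.5172056  -0.16576623  0.07      ] width 0.020026223709406196
flat [ 0.50613952 -0.16345488  0.086     ] gap 0.011303492142403056
keyway [ 0.51242548 -0.16468898  0.07      ]
shaft rel kw -0.01946941953352397 0.00018810356035632296
-2 [ 0.52071753 -0.16655767  0.07      ] shift cm [-3.36800136  0.16695047]
-2.5 [ 0.52022976 -0.16644775  0.07      ] shift cm [-3.41677809  0.17794278]
kw in top [438.26917617 212.334221  ] [438.58337125 210.47066659] key head centre [331.04868047 225.39233654]
```

>>> servo_tool(
  motion=[
    [1,-3.4,0.2,0,-2.2],
    [1,-3.4,0.2,-3,-2.2],
    [1,-3.4,0.2,-6.3,-2.2],
    [1,-3.4,0.2,-6.3,-2.2],
    [1,-3.4,0.2,-6.3,-2.2],
  ],
)

```text
time_s: 6.68
ee_pos: [0.5212, -0.1667, 0.3433]
eef_rot: [-3.141, 0.002, 2.92]
force: [0.6, 0.1, -0.9]
grip_width: 0.0164
grip_force: 20.0
```

```bash
python3 - <<'E'
from h import *
o=ctrl.get_obs(); print(o['ee_pos'],np.degrees(o['eef_rot']))
a=shot('side','s4'); b=shot('top','t4')
p=np.array([.5124,-.1647,.07]); L=[]
for c,s in((a,(50,45)),(b,(45,45))):
    u,v=proj(c,p).astype(int); im=c['image'][v-s[1]-20:v+s[1]-10,u-s[0]:u+s[0],::-1]; print(u-s[0],v-s[1]-20)
    L.append(cv2.resize(im,(390,int(390*im.shape[0]/im.shape[1])),interpolation=cv2.INTER_CUBIC))
h=min(x.shape[0] for x in L); cv2.imwrite('pics/c4.png',np.hstack([x[:h] for x in L]))
y=np.radians(-12.7); X=np.array([np.cos(y),np.sin(y),0]); Y=np.array([-X[1],X[0],0])
k=o['ee_pos']-.0105*X-[0,0,.2496]
for c in(a,b): print([proj(c,k+X*x+Y*yy+[0,0,z]).round(1).tolist() for x,yy,z in((0,.0085,0),(0,-.0085,0),(.005,-.0085,0),(.005,.0085,0),(0,-.0085,.088),(.021,-.0085,.088),(.021,.0085,.088),(0,.0085,.088))], [proj(c,p+X*x+Y*yy).round(1).tolist() for x,yy in((-.005,.0105),(-.005,-.0105),(.0049,-.0105),(.0049,.0105))])
E
```

```text
[ 0.52116124 -0.16668648  0.34325282] [-1.79984310e+02  1.03842378e-01  1.67308283e+02]
336 258
393 147
[[385.2, 311.9], [386.1, 317.5], [388.7, 317.4], [387.7, 311.8], [387.5, 281.2], [398.7, 280.8], [397.6, 275.4], [386.5, 275.8]] [[383.0, 320.5], [384.1, 327.5], [389.1, 327.3], [388.0, 320.4]]
[[437.3, 210.6], [444.1, 211.9], [444.4, 210.0], [437.6, 208.6], [454.6, 205.0], [456.1, 196.2], [448.8, 194.7], [447.3, 203.5]] [[433.9, 213.4], [442.0, 215.1], [442.7, 211.3], [434.5, 209.7]]
```

View pics/c4.png

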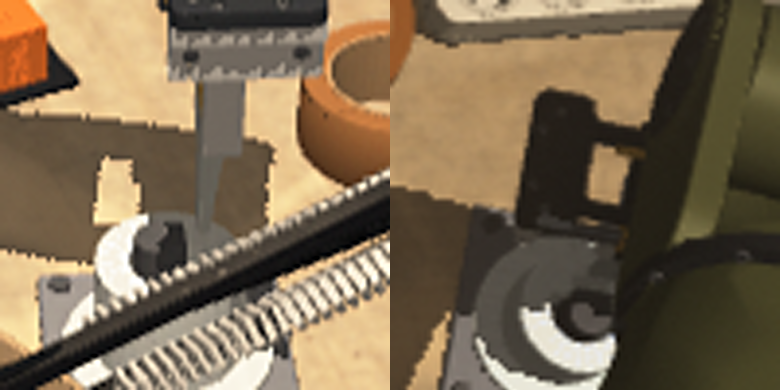

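In the side crop the key's thin end is at crop (205,230), which is px (388.6,317). That matches the predicted (386–389, 317.5). The lamp arm hides the keyway itself, so I'll go down gently by force.

>>> servo_tool(
  motion=[
    [1,0,0,-1,0],
    [1,0,0,-1.8,0],
    [1,0,0,-2.2,0],
    [1,0,0,-2.5,0],
    [1,0,0,-2.8,0],
    [1,0,0,-2.8,0],
  ],
)

```text
time_s: 7.52
ee_pos: [0.5211, -0.1666, 0.3135]
eef_rot: [3.142, -0.0, 2.92]
force: [0.2, -0.1, -0.5]
grip_width: 0.0171
grip_force: 20.0
```

>>> servo_tool(
  motion=[
    [1,0,0,-0.2,0],
    [1,0,0,-0.4,0],
    [1,0,0,-0.6,0],
    [1,0,0,-0.6,0],
  ],
)

```text
time_s: 8.02
ee_pos: [0.521, -0.1666, 0.3074]
eef_rot: [3.142, -0.001, 2.92]
force: [-2.5, 0.6, -1.0]
grip_width: 0.0167
grip_force: 20.0
```

The wall has started pushing the key towards the shaft (−x). I'll shift that way.

>>> servo_tool(
  motion=[
    [1,-0.06,0.01,0,0],
    [1,-0.12,0.03,0,0],
    [1,-0.12,0.03,0,0],
  ],
)

```text
time_s: 8.4
ee_pos: [0.52, -0.1664, 0.3078]
eef_rot: [-3.142, 0.001, 2.92]
force: [-0.1, -0.5, -0.8]
grip_width: 0.0169
grip_force: 20.0
```

>>> servo_tool(
  motion=[
    [1,-0.06,0.01,0,0],
    [1,-0.12,0.03,0,0],
    [1,-0.12,0.03,0,0],
  ],
)

```text
time_s: 8.78
ee_pos: [0.5187, -0.166, 0.3077]
eef_rot: [-3.142, -0.0, 2.92]
force: [0.0, 0.5, -1.4]
grip_width: 0.017
grip_force: 20.0
```

>>> servo_tool(
  motion=[
    [1,-0.06,0.01,0,0],
    [1,-0.12,0.03,0,0],
    [1,-0.12,0.03,0,0],
  ],
)

```text
time_s: 9.15
ee_pos: [0.5175, -0.1657, 0.3077]
eef_rot: [-3.142, 0.0, 2.92]
force: [-0.8, -0.5, -0.7]
grip_width: 0.017
grip_force: 20.0
```

>>> servo_tool(
  motion=[
    [1,-0.05,0.01,0,0],
    [1,-0.1,0.02,0,0],
    [1,-0.1,0.02,0,0],
  ],
)

```text
time_s: 9.52
ee_pos: [0.5166, -0.1655, 0.3078]
eef_rot: [-3.142, 0.001, 2.92]
force: [1.9, -1.5, -1.8]
grip_width: 0.0166
grip_force: 20.0
```

Contact with the shaft flat shows as +x force, so the gap is about 10.8 mm and I expect it tight at about 47 mm deep. I'll lower along the flat.

>>> servo_tool(
  motion=[
    [1,0.03,0,-0.3,0],
    [1,0.03,0,-0.7,0],
    [1,0.03,0,-1.1,0],
    [1,0.03,0,-1.5,0],
    [1,0.03,0,-1.8,0],
    [1,0.03,0,-2.0,0],
    [1,0.03,0,-2.0,0],
  ],
)

```text
time_s: 10.4
ee_pos: [0.5169, -0.1655, 0.2876]
eef_rot: [3.142, 0.0, 2.92]
force: [3.2, -0.9, -1.3]
grip_width: 0.0171
grip_force: 20.0
```

>>> servo_tool(
  motion=[
    [1,0.04,-0.01,0,0],
    [1,0.04,-0.01,-0.2,0],
    [1,0.04,-0.01,-0.4,0],
    [1,0.04,-0.01,-0.6,0],
    [1,0.04,-0.01,-0.8,0],
    [1,0.04,-0.01,-0.8,0],
  ],
)

```text
time_s: 11.15
ee_pos: [0.5172, -0.1656, 0.2795]
eef_rot: [3.142, -0.0, 2.92]
force: [-0.3, 0.3, -0.7]
grip_width: 0.0166
grip_force: 20.1
```

Depth is now 40 mm with no load. I'll continue in small steps.

>>> servo_tool(
  motion=[
    [1,0,0,-0.1,0],
    [1,0,0,-0.2,0],
    [1,0,0,-0.3,0],
    [1,0,0,-0.3,0],
  ],
)

```text
time_s: 11.65
ee_pos: [0.5172, -0.1656, 0.2765]
eef_rot: [3.142, -0.0, 2.92]
force: [-0.5, -1.2, -1.6]
grip_width: 0.0172
grip_force: 20.4
```

>>> servo_tool(
  motion=[
    [1,0,0,-0.1,0],
    [1,0,0,-0.2,0],
    [1,0,0,-0.25,0],
    [1,0,0,-0.25,0],
  ],
)

```text
time_s: 12.15
ee_pos: [0.5172, -0.1656, 0.2743]
eef_rot: [-3.142, -0.0, 2.92]
force: [-4.6, 0.5, 4.1]
grip_width: 0.0167
grip_force: 20.1
```

The wedge contact is felt at about 45 mm (up 4 N). I'll relieve the side load, open, and rise.

>>> servo_tool(
  motion=[
    [1,-0.04,0.01,0,0],
    [1,-0.04,0.01,0,0],
    [0.6,-0.04,0.01,0,0],
    [0.6,-0.04,0.01,0,0],
    [0.6,-0.04,0.01,0,0],
    [0.6,-0.04,0.01,0,0],
    [0.6,-0.04,0.01,0,0],
  ],
)

```text
time_s: 13.02
ee_pos: [0.5168, -0.1655, 0.2741]
eef_rot: [-3.142, -0.0, 2.92]
force: [0.4, -0.2, 0.1]
grip_width: 0.038
grip_force: 0.0
```

>>> servo_tool(
  motion=[
    [0.6,0,0,3,0],
    [0.6,0,0,8,0],
    [1,7,-1.6,12,0],
    [1,7,-1.6,12,0],
    [1,7,-1.6,12,0],
    [1,7,-1.6,12,0],
  ],
)

```text
time_s: 13.78
ee_pos: [0.5862, -0.1814, 0.3932]
eef_rot: [3.141, -0.002, 2.92]
force: [0.2, -0.1, -0.2]
grip_width: 0.0017
grip_force: 0.0
```

```bash
python3 - <<'E'
from h import *
c=shot('wrist','w5'); a=shot('side','s5'); o=c['obs']; print(o['ee_pos'],np.degrees(o['eef_rot']),o['grip_width'])
u,v=proj(c,[.5124,-.1647,.11]).astype(int); print(u,v)
A=cv2.resize(c['image'][v-50:v+50,u-50:u+50,::-1],(400,400),interpolation=cv2.INTER_CUBIC); print(u-50,v-50)
B=cv2.resize(a['image'][258:358,336:436,::-1],(400,400),interpolation=cv2.INTER_CUBIC)
cv2.imwrite('pics/c5.png',np.hstack([A,B]))
E
```

```text
[ 0.5862297  -0.18138755  0.39322671] [ 1.79988801e+02 -9.18430113e-02  1.67307396e+02] 0.0017247383874523163
326 135
276 85
```

View pics/c5.png

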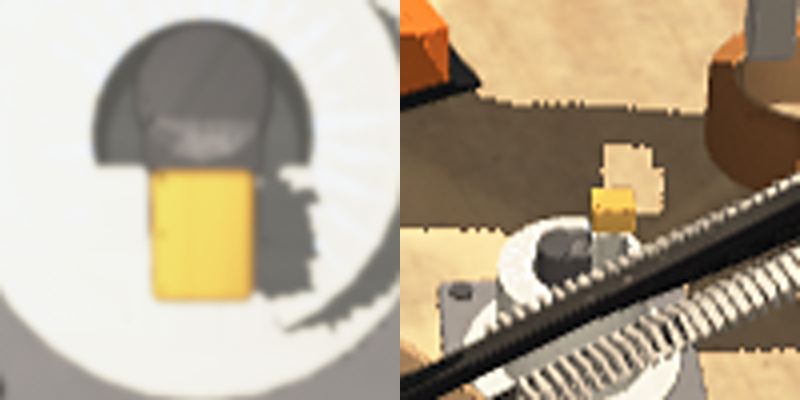

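The key stands by itself in the keyway, flat to the shaft. In the wrist crop its head top spans (150–254, 170–300). I'll compute the push point.

```bash
python3 - <<'E'
from h import *
c=load('w5'); f=lambda u,v:(u/4+276-.375,v/4+85-.375)
y=np.radians(-12.7); X=np.array([np.cos(y),np.sin(y),0])
H=[onz(c,f(*p),.113) for p in((150,168),(255,168),(150,301),(255,301))]; H=np.array(H); print(H.round(4)); print(np.linalg.norm(H[0]-H[1]),np.linalg.norm(H[0]-H[2]))
a=(H[0]+H[1])/2; print('push',H.mean(0)-.0045*X, a+.006*X, 'by hand',np.array([.5168,-.1655,0])-.0045*X)
t=H.mean(0)-.0045*X; print(100*(t-c['obs']['ee_pos']))
E
```

```text
[[ 0.5051 -0.1717  0.113 ]
 [ 0.5088 -0.1553  0.113 ]
 [ 0.5255 -0.1765  0.113 ]
 [ 0.5293 -0.1598  0.113 ]]
0.016823722529419025 0.020897468649402524
push [ 0.51278405 -0.16484096  0.113     ] [ 0.51283544 -0.16484987  0.113     ] by hand [ 0.51241009 -0.16451069  0.        ]
[ -7.34456447   1.65465925 -28.02267107]
```

>>> servo_tool(
  motion=[
    [1,-5,1.1,0,0],
    [1,-7.4,1.7,0,0],
    [1,-7.4,1.7,-4,0],
    [1,-7.4,1.7,-7,0],
    [1,-7.4,1.7,-7,0],
    [1,-7.4,1.7,-7,0],
  ],
)

```text
time_s: 14.62
ee_pos: [0.5129, -0.1646, 0.3254]
eef_rot: [-3.141, 0.001, 2.92]
force: [0.6, 0.6, -1.5]
grip_width: 0.0009
grip_force: 0.0
```

>>> servo_tool(
  motion=[
    [1,0,0,-0.4,0],
    [1,0,0,-0.8,0],
    [1,0,0,-1,0],
    [1,0,0,-1.1,0],
    [1,0,0,-1.1,0],
    [1,0,0,-1.1,0],
  ],
)

```text
time_s: 15.38
ee_pos: [0.5128, -0.1645, 0.3132]
eef_rot: [-3.142, 0.0, 2.92]
force: [-0.7, -0.3, 1.3]
grip_width: 0.0005
grip_force: 0.0
```

>>> servo_tool(
  motion=[
    [1,0,0,-0.05,0],
    [1,0,0,-0.1,0],
    [1,0,0,-0.1,0],
  ],
)

```text
time_s: 15.75
ee_pos: [0.5128, -0.1645, 0.3121]
eef_rot: [-3.142, -0.0, 2.92]
force: [0.0, -0.7, 0.2]
grip_width: 0.0004
grip_force: 0.0
```

>>> servo_tool(
  motion=[
    [1,0,0,-0.05,0],
    [1,0,0,-0.1,0],
    [1,0,0,-0.1,0],
  ],
)

```text
time_s: 16.12
ee_pos: [0.5128, -0.1646, 0.3119]
eef_rot: [-3.141, 0.001, 2.92]
force: [-2.9, 0.6, 9.0]
grip_width: 0.0004
grip_force: 4.3
```

Contact at 9 N. I'll continue in small steps.

>>> servo_tool(
  motion=[
    [1,0,0,-0.02,0],
    [1,0,0,-0.04,0],
    [1,0,0,-0.04,0],
  ],
)

```text
time_s: 16.5
ee_pos: [0.5128, -0.1645, 0.3118]
eef_rot: [-3.141, 0.001, 2.92]
force: [-4.9, 0.9, 12.4]
grip_width: 0.0004
grip_force: 6.1
```

>>> servo_tool(
  motion=[
    [1,0,0,-0.02,0],
    [1,0,0,-0.04,0],
    [1,0,0,-0.04,0],
  ],
)

```text
time_s: 16.88
ee_pos: [0.5128, -0.1645, 0.3117]
eef_rot: [-3.141, 0.001, 2.92]
force: [-6.7, 2.4, 15.5]
grip_width: 0.0004
grip_force: 7.8
```

The side load is building, so I'll relieve it at the same height and read again.

>>> servo_tool(
  motion=[
    [1,-0.03,0.01,0,0],
    [1,-0.06,0.01,0,0],
    [1,-0.06,0.01,0,0],
  ],
)

```text
time_s: 17.25
ee_pos: [0.5124, -0.1645, 0.3118]
eef_rot: [-3.141, 0.002, 2.92]
force: [-3.0, 1.3, 12.6]
grip_width: 0.0002
grip_force: 6.5
```

>>> servo_tool(
  motion=[
    [1,-0.03,0.01,-0.02,0],
    [1,-0.03,0.01,-0.04,0],
    [1,-0.03,0.01,-0.05,0],
    [1,-0.03,0.01,-0.05,0],
  ],
)

```text
time_s: 17.75
ee_pos: [0.5122, -0.1644, 0.3117]
eef_rot: [-3.141, 0.003, 2.92]
force: [-2.1, 0.8, 16.7]
grip_width: 0.0009
grip_force: 8.1
```

>>> servo_tool(
  motion=[
    [1,-0.02,0,-0.02,0],
    [1,-0.02,0,-0.03,0],
    [1,-0.02,0,-0.03,0],
    [1,-0.02,0,-0.03,0],
  ],
)

```text
time_s: 18.25
ee_pos: [0.5121, -0.1644, 0.3117]
eef_rot: [-3.141, 0.004, 2.92]
force: [-2.0, 1.9, 17.8]
grip_width: 0.0003
grip_force: 8.9
```

The key holds still under nearly 18 N, so it is tight. I'll retreat straight up and move aside to check.

>>> servo_tool(
  motion=[
    [1,0,0,0.3,0],
    [1,0,0,2,0],
    [1,0,0,7,0],
    [1,7.5,-1.7,8.2,0],
    [1,7.5,-1.7,8.2,0],
    [1,7.5,-1.7,8.2,0],
    [1,7.5,-1.7,8.2,0],
  ],
)

```text
time_s: 19.12
ee_pos: [0.5861, -0.1812, 0.3917]
eef_rot: [3.142, -0.001, 2.92]
force: [0.6, -0.6, 0.5]
grip_width: 0.0006
grip_force: 0.0
```

```bash
python3 - <<'E'
from h import *
c=shot('wrist','w6'); a=shot('side','s6'); o=c['obs']; print(o['ee_pos'],o['force'],o['time_s'])
u,v=proj(c,[.5124,-.1647,.11]).astype(int); print(u-50,v-50)
A=cv2.resize(c['image'][v-50:v+50,u-50:u+50,::-1],(400,400),interpolation=cv2.INTER_CUBIC)
B=cv2.resize(a['image'][258:358,336:436,::-1],(400,400),interpolation=cv2.INTER_CUBIC)
cv2.imwrite('pics/c6.png',np.hstack([A,B]))
y=np.radians(-12.7); X=np.array([np.cos(y),np.sin(y),0]);Y=np.array([-X[1],X[0],0])
for t in('w5','w6'):
    c=load(t); h=cv2.cvtColor(c['image'],cv2.COLOR_RGB2HSV); m=cv2.inRange(h,(17,90,90),(32,255,255)); q=proj(c,[.517,-.166,.113]).astype(int)
    M=np.zeros_like(m); M[q[1]-30:q[1]+30,q[0]-30:q[0]+30]=m[q[1]-30:q[1]+30,q[0]-30:q[0]+30]
    k=max(cv2.findContours(M,0,2)[0],key=cv2.contourArea); r=cv2.minAreaRect(k); w=onz(c,r[0],.113); print(t,r,w.round(4))
E
```

```text
[ 0.58611958 -0.18120462  0.39166019] [ 0.60597315 -0.59596444  0.51653703] 19.125
276 85
w5 ((326.5, 143.0), (32.0, 25.0), 90.0) [ 0.517  -0.1656  0.113 ]
w6 ((326.0, 143.0), (32.0, 26.0), 90.0) [ 0.5171 -0.1659  0.113 ]
```

View pics/c6.png

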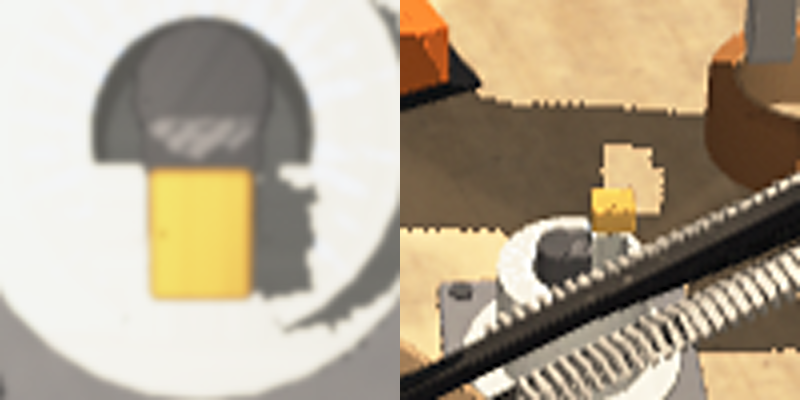

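The key stands upright and unmoved. Since it hardly travelled, I'll do one clean confirming press to about 18 N, with less side load.

>>> servo_tool(
  motion=[
    [1,-5,1.1,0,0],
    [1,-7.4,1.7,0,0],
    [1,-7.4,1.7,-4,0],
    [1,-7.4,1.7,-7.4,0],
    [1,-7.4,1.7,-7.8,0],
    [1,-7.4,1.7,-7.85,0],
    [1,-7.4,1.7,-7.85,0],
    [1,-7.4,1.7,-7.85,0],
  ],
)

```text
time_s: 20.23
ee_pos: [0.5128, -0.1643, 0.3139]
eef_rot: [-3.141, 0.001, 2.92]
force: [-1.1, -0.2, 1.1]
grip_width: 0.0006
grip_force: 0.0
```

>>> servo_tool(
  motion=[
    [1,0,0,-0.05,0],
    [1,-0.02,0,-0.1,0],
    [1,-0.04,0.01,-0.15,0],
    [1,-0.04,0.01,-0.15,0],
  ],
)

```text
time_s: 20.72
ee_pos: [0.5123, -0.1643, 0.3118]
eef_rot: [-3.141, 0.0, 2.92]
force: [-0.6, -1.0, 3.5]
grip_width: 0.0008
grip_force: 1.8
```

>>> servo_tool(
  motion=[
    [1,-0.02,0,-0.05,0],
    [1,-0.04,0.01,-0.1,0],
    [1,-0.04,0.01,-0.1,0],
    [1,-0.04,0.01,-0.1,0],
  ],
)

```text
time_s: 21.22
ee_pos: [0.5121, -0.1642, 0.3117]
eef_rot: [-3.141, 0.002, 2.92]
force: [-1.8, 0.7, 11.9]
grip_width: 0.0005
grip_force: 5.9
```

>>> servo_tool(
  motion=[
    [1,-0.02,0,-0.04,0],
    [1,-0.03,0,-0.08,0],
    [1,-0.03,0,-0.08,0],
    [1,-0.03,0,-0.08,0],
  ],
)

```text
time_s: 21.72
ee_pos: [0.5119, -0.1642, 0.3116]
eef_rot: [-3.141, 0.003, 2.92]
force: [-3.1, 1.2, 18.4]
grip_width: 0.0004
grip_force: 9.0
```

It stays put under 18 N. I'll retreat and hand in.

>>> servo_tool(
  motion=[
    [1,0,0,0.3,0],
    [1,0,0,2,0],
    [1,0,0,7,0],
    [1,0,0,10,0],
    [1,0,0,10,0],
    [1,0,0,10,0],
  ],
)

```text
time_s: 22.48
ee_pos: [0.5115, -0.1641, 0.4091]
eef_rot: [3.141, -0.001, 2.92]
force: [0.6, 1.2, -0.5]
grip_width: 0.0006
grip_force: 0.0
```

```bash
python3 - <<'E'
from h import *
a=shot('side','s7'); p=load('s6'); print(ctrl.get_obs()['force'])
print('head region diff',np.abs(a['image'][300:318,380:398].astype(int)-p['image'][300:318,380:398]).mean())
print(ctrl.hand_in())
E
```

```text
[-0.05125212  0.19514046 -0.29983503]
head region diff 65.2746913580247
the job is handed in; nothing more can be done
None
```

The key stands in the keyway about 45 mm deep, flat to the shaft, and held under two presses of about 18 N (under 0.5 mm of travel); I handed the job in at about 22.5 s, but the last side-camera check before hand-in differed strongly from the earlier picture around the head, and I did not look into why (the arm was above the hub by then).

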